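Set a knife-handle rivet with bench-mounted locking pliers

ROBOT

A 6-joint arm with a two-finger parallel gripper is mounted at the origin on the work surface. World frame = base frame: x ahead of the robot, y to its left, z up, the work surface at z = 0. Lengths are in mm, angles in rad, forces in N, time in s.
With the tool pointing down it reaches from about 350 to 775 mm from the base axis. Payload 7.3 kg.
Tool frame: the origin (TCP) lies midway between the tips of the shut fingers; the grasp point (between the pads) lies 19 mm behind it (bot.tcp_to_grasp is the distance from the TCP to the grasp point, in mm); z points along the fingers, y is the line along which they close (so a half turn about z gives the same grasp; the last joint's range is limited). The gripper opens to 92 mm and grips with 3 to 60 N. Pads are 19 mm wide; open, the fingers measure 130 mm over their backs; the gripper's body (75 mm by 190 mm) begins 47 mm behind the grasp point.
Start: joints at [1.027, 0.342, 1.524, -0, 1.275, -0.146], TCP at [203.368, 484.031, 226.741] pointing down, gripper open.
Joint ranges: [-2.53, 2.53], [-0.77, 2.02], [0.04, 2.7], [-1, 4.14], [0.28, 2.66], [-3.11, 3.11]. Speed limits (rad/s): [2.57, 2.57, 3.14, 3.14, 3.14, 3.14].

INTERFACE

Orientations are given as [roll, pitch, yaw] about the fixed x, y, z axes, in that order (R = Rz(yaw) Ry(pitch) Rx(roll)).
In Python, from plant import bot, viewer gives the robot as it stands. The module is installed in compiled form; this text tells all that it offers.
- The arm moves only by the shell command python3 -m handwheel 'ROWS'. ROWS is text: rows parted by semicolons, each of 7 numbers parted by spaces: the shift along the tool's x, y, z scaled (see below), then the turn, a rotation vector about the tool's x, y, z scaled (see below), then the opening, from -1 (shut) to 1 (fully open), so that 0 is half open. In form: tx ty tz rx ry rz gripper; .... A call has 1 to 8 rows; each row is the pose to reach, as a shift and turn from the pose commanded when the call began, along the tool's axes at that moment, turning the shorter way round; what a row does not reach only later rows make up. The controller multiplies each number of a shift by 10 cm and each number of a turn by pi rad. A row lasts 1/12 s, in which the tool goes at most 41.7 mm and 7.16 degrees, less where a joint would pass 70% of its speed; a pose out of reach is approached as far as the arm can. A call with a number of a shift or a turn outside -1 to 1 is refused whole. A call with a gripper value outside its range is refused whole. The fingers move at their own pace and stop on an object; the grip force is fixed at half the most. Time passes only in rows, so rows that repeat a pose let the fingers close. It gives the time, the measured TCP pose, the force, the opening and the grip force at its end, in the units of the state.
- bot.get_obs(): the state, without advancing time (a new reading comes with each control period).
- viewer.capture(name): name is "side" or "top" or "wrist"; returns a dict with "frame" (420x560x3 uint8, red, green, blue), "fov_y" (degrees; the focal length in pixels is half the picture's height over the tangent of half this angle, whatever the lens; pixels are square), "cx", "cy" (the principal point, pixels), "T" (4x4, takes a point from camera to world coordinates). Camera axes: x right, y down, z forward; pixel columns grow to the right and rows downward; lengths in mm; the calibration is good to about 2 mm. A picture is of the moment at which its call begins. There is no depth.
- bot.close_job(): hands the job in; it is judged then, once.
Trained networks look in a picture, given as the dict that the camera call returned (one of the last four; its "shot" number tells which), for a name from the list of things; names that differ only in an ending like _2 or _b are one class to them, and where a whole thing is asked for, a point or a joint stands for the part that bears it (a point fixed in the world has none). Each returns a list of dicts, best first, with "score" (0 to 1); they miss things now and then, are a little off and sometimes report something else, mostly with a low value. They report only what shows in the picture. A call takes as long as a camera call. They do not tell look-alikes from the thing itself.
- viewer.recognise(target, picture): "centre" ([column, row] in pixels, amid what is visible of it).
- viewer.cut_out(target, picture): "pixels" (420x560 bool, what is visible of it) and "centre" ([column, row] in pixels, amid what is visible of it).
The state is a dict: "time": time; "joint_positions": joint angles; "dq": joint speeds; "tau": joint torques, N m; "tool_pos": TCP position; "tcp_rot": TCP orientation; "contact_force": force on the tool from outside, world axes, zero at the start; "moment": the same for the moment, N m; "grip_width": finger opening in mm; "finger_force": force on a finger pad.
Only numpy, scipy, OpenCV 4.12 (cv2) and the standard library are available. Lean on these libraries where they do the work, as an engineer would, in place of code of your own. Each camera call takes 0.05 s, during which the arm holds its last target. There are 200 camera calls.

TASK

The last brass rivet of the leather knife still stands proud of its wooden handle: squeeze the locking pliers shut on it until they snap over centre, press the rivet home and stay locked on their own with your hand off them. Then flick the red release lever so that the pliers spring fully open. Leave the knife lying in its nest and the things standing around undisturbed.

Things in the scene. Friction and masses are not known exactly. Their poses are not given: they have to be found in the camera images.
- pliers: steel locking pliers, 200 mm, lying flat on a board that slopes 38 degrees down towards the robot. Origin on the main pivot, mid-thickness, 30 mm off the board. x runs along the fixed handle from the jaws to its end (robot's right), y up the slope to the moving handle, z square off the board, 38 degrees off vertical. Board face at z = -30 mm. Jaws and work lie on the -x side
- fixed_grip (a point): point on the outer (lower) edge of the fixed handle, at x = 58, y = -24, z = 0 mm in the pliers' frame. This handle is bolted down: a straight bar, x = 24 to 120, y = -24 to -12, z = -8 to 8, then a black screw knob to x = 142. Saddles under it at x = -8 to 12 and 96 to 117, below z = -8. Otherwise 25 mm free beside both handles
- handle_grip (a point): point on the outer (upper) edge of the moving handle, opposite fixed_grip: open at x = 55, y = 43, locked at x = 60, y = 26 mm in the pliers' frame, so 67 mm over both handles open, 50 mm locked. Steel channel with a blue back, 18 mm deep along z. Squeezed by moving it down the slope, up to about 17 N here, until it snaps over centre
- handle_end (a point): middle of the free end of the moving handle: open at x = 116, y = 72, locked at x = 127, y = 35 mm in the pliers' frame. The handle swings about its knuckle at x = 3, y = 15
- lever_tail (a point): point on the inner face (towards the fixed handle) of the red release lever's tail, 12 mm from its tip. Tail 48 mm long, 10 mm deep along z (z = -5 to 5), sticking out of the inner side of the moving handle. Locked: x = 107, y = 19 mm in the pliers' frame, a 31 mm clear gap above the fixed handle's inner edge (y = -12). Open: x = 102, y = 51
- toggle (a joint): angle of the toggle link at its knuckle in the moving handle, rad: 0 with the pliers fully open, 0.48 at dead centre, 0.55 locked against its stop
- lever (a joint): angle of the release lever in the moving handle, rad: 0 at rest, grows as its tail is pushed up the slope, away from the fixed handle, into the moving handle. Locked, 5 to 8 mm of push (about 2 N, at 0.13 rad) lets the toggle go: the moving handle springs open up the slope, away from a finger in the gap. Stop at 0.24; springs back
- rivet (a joint): how far the rivet has been pressed in, m: 0 stands 3.5 mm proud of the wood, 0.0035 flush (starts at 0 to 0.001). Brass, 11 mm across, between the jaws; the moving jaw presses it
- knife: leather knife lying loose on its edge in a wooden nest, its butt between the jaws: dark wooden handle 100 x 20 x 26 mm with brass rivets, steel blade 80 mm long to the robot's left. Origin in the middle of the wooden handle, axes as the pliers'
- jig: the fixed jig: sloping plywood board 420 mm wide and 240 mm up the slope on wooden cheeks, 175 mm high at the back; carries pliers and nest. Origin on the bench under the middle of the board; x points up the slope, y to the robot's left
- rivet_jar: glass jar with brass lid, 64 mm across, 85 mm high, origin under its middle. Bystander
- mallet: wooden mallet lying on the bench: head 68 mm across and 95 mm long, handle 150 mm. Origin under the head. Bystander
- punch_tin: green tin of punches, 72 mm across, 85 mm high, punches to 135 mm. Origin under its middle. Bystander
Things that resemble listed ones, but are neither listed nor needed, are in the scene too. There is more than one size of the knife; the job needs the smallest.

How it is judged (in metres and radians):
On the way, in this order (a step that is already met when the one before it is completed fails the run):
1. the pliers are locked over centre with the rivet pressed home, and stay so with the fingers off them (value of joint toggle above 0.5 rad and value of joint rivet above 0.0027 m and contact force between the fingers and jig below 0.5 N), for 0.3 s.
2. the release lever is pressed (value of joint lever above 0.05 rad).
At the end, for the whole second after the job is handed in: The pliers are open again (toggle below 0.08 rad), the rivet is pressed home to within 0.8 mm of flush, and the knife lies still in its nest, within 10 mm of where it started (value of joint toggle below 0.08 rad and value of joint rivet above 0.0027 m and distance of knife from where it was at the start of the episode below 0.01 m and linear speed of knife below 0.02 m/s); the robot touches nothing.
It fails at once if a bystander (jar, mallet or punch tin) is shifted more than 30 mm (distance of any of rivet_jar, mallet, punch_tin from where it was at the start of the episode above 0.03 m).
It also fails if it takes over 38 s, if anything falls off the work surface, if the arm or the gripper's body presses on something with over 40 N, if the wrist force passes 120 N, or if a joint passes its speed limit or range.

## Working session

There is one attempt and no reset: what is moved stays moved. The work goes in short steps, Python scripts to look and compute and a shell command to move; the robot and the scene stay as the last step left them, time stands still between calls to the robot, and variables do not carry over. Pictures are saved under pics/ and viewed, at most 10 in all, crops included, and the job is handed in when it is done.

```bash
mkdir -p pics; cat > h.py <<'E'
import numpy as np, cv2
from scipy.spatial.transform import Rotation as Ro
from plant import bot, viewer
def save(p,n): cv2.imwrite('pics/'+n+'.png',p['frame'][:,:,::-1])
def K(p):
    f=210/np.tan(np.radians(p['fov_y']/2)); return f
def ray(p,c):
    f=K(p); d=np.array([(c[0]-p['cx'])/f,(c[1]-p['cy'])/f,1]); T=np.array(p['T']); d=T[:3,:3]@d; return T[:3,3],d/np.linalg.norm(d)
def proj(p,X):
    T=np.array(p['T']); q=(np.atleast_2d(X)-T[:3,3])@T[:3,:3]; f=K(p); return np.c_[q[:,0]/q[:,2]*f+p['cx'],q[:,1]/q[:,2]*f+p['cy']]
E
python3 - <<'E'
from h import *
for n in ['top','side']:
    p=viewer.capture(n); save(p,n+'0'); print(n,p['fov_y'],p['cx'],p['cy'],np.round(p['T'],3).tolist())
    for t in ['pliers','fixed_grip','handle_grip','handle_end','lever_tail','knife','jig','rivet','rivet_jar','mallet','punch_tin']:
        print(t,[(np.round(r['centre']).tolist(),round(r['score'],2)) for r in viewer.recognise(t,p)])
print(bot.get_obs())
E
```

```text
top 47.62251390930797 285.65885288236973 203.9714376969466 [[-0.009, -0.992, 0.122, 258.84], [-1.0, 0.01, 0.007, 0.381], [-0.008, -0.122, -0.992, 1767.224], [0.0, 0.0, 0.0, 1.0]]
pliers [([320.0, 191.0], 0.55)]
fixed_grip [([322.0, 191.0], 0.88)]
handle_grip [([325.0, 189.0], 0.77)]
handle_end [([326.0, 184.0], 0.54)]
lever_tail []
knife [([360.0, 269.0], 0.81), ([282.0, 197.0], 0.74), ([212.0, 271.0], 0.59)]
jig [([307.0, 185.0], 0.91), ([283.0, 196.0], 0.53), ([148.0, 217.0], 0.39)]
rivet [([152.0, 219.0], 0.69)]
rivet_jar [([174.0, 171.0], 0.87)]
mallet [([152.0, 218.0], 0.83)]
punch_tin []
side 57.86058501780318 279.65949454613497 213.81810406092848 [[0.981, -0.125, 0.148, 271.477], [-0.193, -0.682, 0.706, -777.216], [0.012, -0.721, -0.693, 881.612], [0.0, 0.0, 0.0, 1.0]]
pliers [([311.0, 238.0], 0.84)]
fixed_grip [([308.0, 239.0], 0.74)]
handle_grip [([315.0, 240.0], 0.57)]
handle_end [([319.0, 240.0], 0.57)]
lever_tail [([325.0, 244.0], 0.46)]
knife [([219.0, 324.0], 0.9), ([206.0, 189.0], 0.86), ([298.0, 208.0], 0.84)]
jig [([320.0, 240.0], 0.91)]
rivet []
rivet_jar [([319.0, 241.0], 0.61)]
mallet [([249.0, 141.0], 0.59), ([316.0, 239.0], 0.25)]
punch_tin [([362.0, 370.0], 0.66), ([323.0, 244.0], 0.51)]
{'time': 1.2, 'joint_positions': array([ 1.02699221e+00,  3.42029083e-01,  1.52410698e+00,  2.85370376e-06,
        1.27539175e+00, -1.45979840e-01]), 'dq': array([ 9.55991356e-04,  8.50594985e-05, -4.38899429e-05,  5.35930712e-04,
        1.32744360e-03,  1.14544989e-03]), 'tau': array([-3.25683694e-03, -4.31133485e+01, -2.44481474e+01,  7.16235302e-02,
        4.80956293e-02,  4.51194478e-05]), 'tool_pos': array([203.3706529 , 484.02976675, 226.72296142]), 'tcp_rot': array([3.14152811e+00, 6.73078395e-06, 2.74376755e+00]), 'contact_force': array([-0.23798931,  0.29263735, -0.17055799]), 'moment': array([ 0.0089788 , -0.04351207, -0.00258647]), 'finger_force': 0.0, 'grip_width': 91.86902335941902}
```

View pictures.

View pics/top0.png

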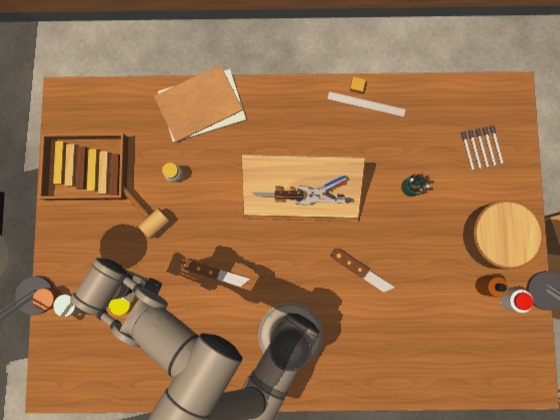

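View pics/side0.png

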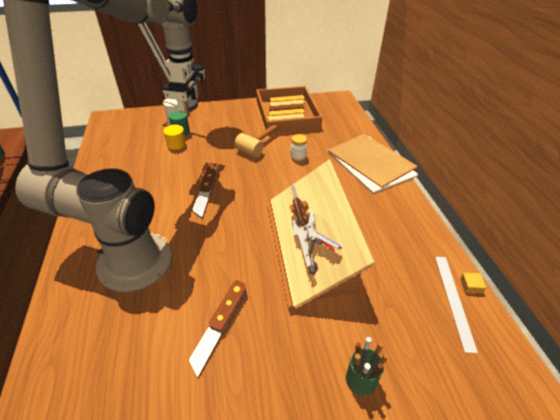

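```bash
cat >> h.py <<'E'
c38,s38=np.cos(np.radians(38)),np.sin(np.radians(38))
def jigframe(x,y,yaw):
    # board: columns pliers x (right), y (up slope), z normal
    Rz=Ro.from_euler('z',yaw).as_matrix()
    return Rz@np.c_[[0,-1,0],[c38,0,s38],[-s38,0,c38]]
def plan(pos,R,maxstep=None):
    o=bot.get_obs(); p0=np.array(o['tool_pos']); R0=Ro.from_euler('xyz',o['tcp_rot']).as_matrix()
    print('t',o['time'],'tcp',np.round(p0,1),'shift(100mm)',np.round(R0.T@(np.array(pos)-p0)/100,3),'turn(pi)',np.round(Ro.from_matrix(R0.T@R).as_rotvec()/np.pi,4))
E
python3 - <<'E'
from h import *
from scipy.optimize import least_squares
p=viewer.capture('top'); q=viewer.capture('side')
cs=[]
for v in (p,q):
    m=viewer.cut_out('jig',v)[0]; M=m['pixels'].astype(np.uint8)
    h=cv2.convexHull(cv2.findNonZero(M)); 
    a=cv2.approxPolyDP(h,6,True)[:,0]; print(m['score'],M.sum(),a.tolist())
    img=v['frame'].copy(); img[M>0,1]=255
    cv2.imwrite('pics/m%d.png'%v['shot'],img[:,:,::-1]); np.save('m%d.npy'%v['shot'],M); print(v['shot'])
E
```

```text
0.71 7192 [[364, 158], [355, 219], [244, 216], [243, 154]]
3
0.7 9820 [[354, 292], [291, 308], [267, 200], [325, 161], [374, 262]]
4
```

```bash
python3 - <<'E'
from h import *
from scipy.optimize import least_squares
p=viewer.capture('top'); q=viewer.capture('side')
obs=[(p,[[243,155],[364,158],[361,217],[243,216]]),(q,[[333,163],[373,263],[293,303],[271,203]])]
def X(v):
    R=jigframe(0,0,v[2]); c=np.array([v[0],v[1],175-120*s38+v[3]])
    return np.array([c+R@[a,b,0] for a,b in [(-210,120),(210,120),(210,-120),(-210,-120)]])
f=lambda v:np.r_[np.concatenate([(proj(a,X(v))-b).ravel() for a,b in obs]),v[3]/5]
r=least_squares(f,[520,-80,0,0],x_scale=[10,10,.1,5]); print(r.x,np.round(r.fun,1))
np.save('jig.npy',r.x)
R=jigframe(0,0,r.x[2]); c=np.array([r.x[0],r.x[1],175-120*s38+r.x[3]])
for v,px in((p,[311,192]),(q,[308,238])):   # rough pivot
    o,d=ray(v,px); n=R[:,2]; P0=c+n*30; t=(P0-o)@n/(d@n); W=o+d*t; print('pivot?',W,(W-P0)@R)
P=np.array([W])[0]
# view pose: 230 off the board above handle
Rt=np.c_[-R[:,0],R[:,1],-R[:,2]]
plan(c+R@[30,0,260],Rt); print('target',c+R@[30,0,260])
E
```

```text
[ 5.24505947e+02 -4.77898232e+01 -4.30208060e-02 -3.91401965e+00] [-0.7 -0.6  1.   0.2 -3.   0.4  0.9 -2.3 -2.8 -2.7  0.5  0.5  0.1  4.4
  0.3 -2.6 -0.8]
pivot? [502.91521984 -77.77760608 119.43185757] [ 3.08886006e+01 -2.29845200e+00 -1.13905149e-13]
pivot? [ 493.289577   -102.07288329  112.73478917] [ 5.55753737e+01 -1.31762942e+01  5.11840264e-14]
t 1.5 tcp [203.4 484.  226.7] shift(100mm) [-3.624 -4.496 -0.754] turn(pi) [-0.184  -0.1281  0.3721]
target [363.29184379 -70.87776392 302.08939925]
```

```bash
python3 -m handwheel '-0.5 -0.5 -0.4 -0.06 -0.042 0.121 1; -1 -1 -0.8 -0.12 -0.083 0.242 1; -1 -1 -0.8 -0.12 -0.083 0.242 1; -1 -1 -0.8 -0.12 -0.083 0.242 1; -1 -1 -0.8 -0.12 -0.083 0.242 1; -1 -1 -0.8 -0.12 -0.083 0.242 1; -1 -1 -0.8 -0.12 -0.083 0.242 1; -1 -1 -0.8 -0.12 -0.083 0.242 1'
cat > pl.py <<'E'
from h import *
import sys
v=np.load('jig.npy'); R=jigframe(0,0,v[2]); c=np.array([v[0],v[1],175-120*s38+v[3]])
Rt=np.c_[-R[:,0],R[:,1],-R[:,2]]
def go(xyz,turn90=0):
    T=Rt if not turn90 else Rt@Ro.from_euler('z',turn90*np.pi/2).as_matrix()
    plan(c+R@np.array(xyz,float),T)
if __name__=='__main__': go([float(a) for a in sys.argv[1:4]],float(sys.argv[4]) if len(sys.argv)>4 else 0)
E
python3 pl.py 50 -10 200
```

```text
time: 2.17
tool_pos: [256.1, 352.5, 306.8]
tcp_rot: [2.7, 0.092, 1.944]
contact_force: [-0.5, 0.1, 0.6]
grip_width: 91.6
finger_force: 0.0
t 2.1667 tcp [256.1 352.5 306.8] shift(100mm) [-4.561 -0.757  0.755] turn(pi) [-0.0635 -0.0449  0.1282]
```

```bash
python3 -m handwheel '-1 0 0.2 -0.0635 -0.045 0.128 1; -1 0 0.2 -0.0635 -0.045 0.128 1; -1 0 0.2 -0.0635 -0.045 0.128 1; -1 0 0.2 -0.0635 -0.045 0.128 1; -1 0 0.2 -0.0635 -0.045 0.128 1'
python3 pl.py 50 -10 200
```

```text
time: 2.58
tool_pos: [301.7, 261.2, 297.5]
tcp_rot: [2.48, 0.002, 1.528]
contact_force: [-0.5, 0.3, -0.1]
grip_width: 91.7
finger_force: 0.0
t 2.5833 tcp [301.7 261.2 297.5] shift(100mm) [-3.491  0.523  1.034] turn(pi) [-0.0004  0.0004  0.0005]
```

```bash
python3 -m handwheel '-1 0 0 0 0 0 1; -1 0 0 0 0 0 1; -1 0 0 0 0 0 1'
python3 pl.py 50 -10 200
```

```text
time: 2.83
tool_pos: [297.0, 160.5, 297.8]
tcp_rot: [2.482, 0.007, 1.539]
contact_force: [0.7, 0.8, -0.1]
grip_width: 91.9
finger_force: 0.0
t 2.8333 tcp [297.  160.5 297.8] shift(100mm) [-2.491  0.498  1.03 ] turn(pi) [-0.0012 -0.0004  0.0041]
```

```bash
python3 -m handwheel '-1 0.5 0.4 0 0 0 1; -1 0.5 0.4 0 0 0 1; -1 0.5 0.4 0 0 0 1; -1 0.5 0.4 0 0 0 1'
python3 -m handwheel '-1 0 0.4 0 0 0 1; -1 0 0.4 0 0 0 1; -1 0 0.4 0 0 0 1'
python3 -m handwheel '-0.49 0 0.2 0 0 0 1; -0.49 0 0.2 0 0 0 1; -0.49 0 0.2 0 0 0 1'
python3 pl.py 50 -10 200
python3 - <<'E'
from h import *
p=viewer.capture('wrist'); save(p,'w0'); print(p['fov_y'],p['cx'],p['cy'],np.round(p['T'],3).tolist())
for t in ['fixed_grip','handle_grip','handle_end','lever_tail','rivet','knife','pliers']:
    print(t,[(np.round(r['centre'],1).tolist(),round(r['score'],2)) for r in viewer.recognise(t,p)])
import pickle; pickle.dump(p,open('w0.pkl','wb'))
E
```

```text
time: 3.17
tool_pos: [344.2, 85.2, 296.5]
tcp_rot: [2.488, 0.003, 1.54]
contact_force: [-0.2, 1.0, -0.2]
grip_width: 92.0
finger_force: 0.0
time: 3.42
tool_pos: [354.2, 31.9, 276.2]
tcp_rot: [2.5, 0.002, 1.543]
contact_force: [-0.2, 0.4, -1.5]
grip_width: 91.6
finger_force: 0.0
time: 3.67
tool_pos: [364.7, -19.1, 259.7]
tcp_rot: [2.501, 0.003, 1.54]
contact_force: [-0.7, -0.8, -0.0]
grip_width: 91.8
finger_force: 0.0
t 3.6667 tcp [364.7 -19.1 259.7] shift(100mm) [-0.721  0.165  0.264] turn(pi) [-0.0072 -0.0015  0.0037]
71.70039569967095 278.5333947028109 208.81014166866382 [[0.801, -0.21, 0.56, 273.29], [-0.023, -0.946, -0.322, 66.842], [0.598, 0.245, -0.763, 386.457], [0.0, 0.0, 0.0, 1.0]]
fixed_grip [([296.0, 160.3], 0.2)]
handle_grip [([309.7, 262.6], 0.89)]
handle_end [([310.9, 262.7], 0.88)]
lever_tail [([313.6, 273.5], 0.67)]
rivet [([293.3, 161.6], 0.49)]
knife [([291.7, 159.0], 0.8)]
pliers [([300.9, 144.6], 0.42)]
```

View pics/w0.png

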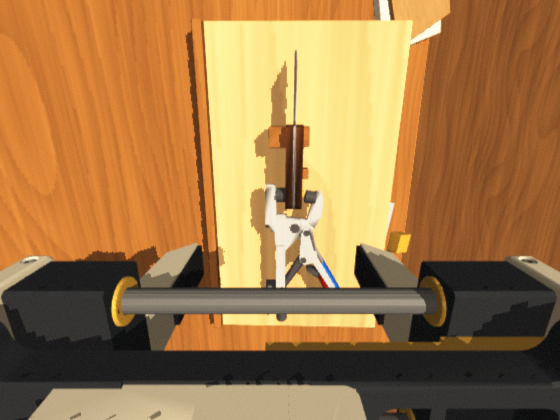

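```bash
python3 -m handwheel '-1 0.16 0.26 -0.007 -0.0015 0.004 1; -1 0.16 0.26 -0.007 -0.0015 0.004 1; -1 0.16 0.26 -0.007 -0.0015 0.004 1; -1 0.16 0.26 -0.007 -0.0015 0.004 1'
python3 -m handwheel '-0.6 0 0 0 0 0 1; -0.6 0 0 0 0 0 1; -0.6 0 0 0 0 0 1; -0.6 0 0 0 0 0 1'
python3 pl.py 50 -10 200
python3 - <<'E'
from h import *
p=viewer.capture('wrist'); print(np.round(p['T'],3).tolist())
for t in ['fixed_grip','handle_grip','handle_end','lever_tail','rivet','knife','pliers']:
    print(t,[(np.round(r['centre'],1).tolist(),round(r['score'],2)) for r in viewer.recognise(t,p)])
import pickle; pickle.dump(p,open('w1.pkl','wb'))
g=p['frame'][60:260,160:420]; g=cv2.resize(g,None,fx=3,fy=3,interpolation=cv2.INTER_CUBIC); cv2.imwrite('pics/w1c.png',g[:,:,::-1]); save(p,'w1')
E
```

```text
time: 4.4
tool_pos: [390.1, -123.9, 248.2]
tcp_rot: [2.481, -0.0, 1.52]
contact_force: [0.5, -0.4, 0.7]
grip_width: 91.4
finger_force: 0.0
time: 4.73
tool_pos: [386.0, -177.5, 247.1]
tcp_rot: [2.483, -0.005, 1.525]
contact_force: [-1.4, 0.3, -0.2]
grip_width: 91.8
finger_force: 0.0
t 4.7333 tcp [ 386.  -177.5  247.1] shift(100mm) [0.856 0.019 0.001] turn(pi) [-0.0015 -0.0007 -0.0015]
[[0.79, -0.228, 0.569, 293.513], [-0.039, -0.945, -0.325, -91.085], [0.612, 0.234, -0.755, 372.855], [0.0, 0.0, 0.0, 1.0]]
fixed_grip [([279.9, 115.3], 0.67)]
handle_grip [([306.6, 148.0], 0.64), ([315.1, 167.3], 0.52)]
handle_end [([309.4, 149.5], 0.95)]
lever_tail [([316.7, 168.4], 0.6)]
rivet []
knife [([50.3, 226.4], 0.97), ([276.3, 32.8], 0.73)]
pliers [([276.4, 112.3], 0.97)]
```

View pics/w1c.png

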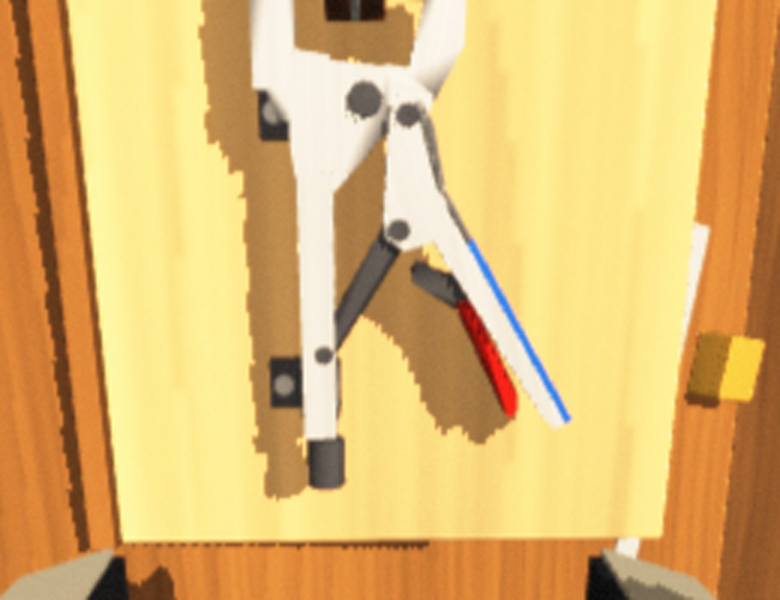

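```bash
cat > fit.py <<'E'
from h import *
import pickle
from scipy.optimize import least_squares
p=viewer.capture('top'); q=viewer.capture('side'); w=pickle.load(open('w1.pkl','rb')); w0=pickle.load(open('w0.pkl','rb'))
obs=[(p,[[243,155],[364,158],[361,217],[243,216]]),(q,[[333,163],[373,263],[293,303],[271,203]])]
C=np.array([(-210,120,0),(210,120,0),(210,-120,0),(-210,-120,0)],float)
full=lambda a:np.array(a,float)/3+[160,60]
cw=full([(662,538),(122,541)])
pw=full([(364,99),(407,114),(303,440),(337,440),(326,486),(556,424)]); Pw=np.array([(0,0,9),(3,15,9),(120,-24,8),(120,-12,8),(142,-18,0),(116,72,9)],float)
c0=np.array([[205,22],[411,20]]) # far corners in w0: front-left, back-left
p0=np.array([[293,229],[307,233]])
def fr(v): return jigframe(0,0,v[2]), np.array([v[0],v[1],175-120*s38+v[3]])
def f(v):
    R,c=fr(v); W=lambda P:c+np.asarray(P)@R.T; o=np.array([v[4],v[5],30])
    return np.concatenate([((proj(a,W(C))-b)*.7).ravel() for a,b in obs]+[(proj(w,W(C[[1,2]]))-cw).ravel(),(proj(w0,W(C[[3,0]]))-c0).ravel(),(proj(w,W(Pw+o))-pw).ravel(),(proj(w0,W(Pw[:2]+o))-p0).ravel(),[v[3]/5]])
r=least_squares(f,[524,-48,-.04,-4,40,0],x_scale=[10,10,.1,5,10,10],loss='soft_l1'); print(np.round(r.x,3)); print(np.round(f(r.x),1))
np.save('fit.npy',r.x)
E
python3 fit.py
```

```text
[ 5.24698e+02 -4.73650e+01 -3.30000e-02 -2.86100e+00  3.09760e+01
 -1.02420e+01]
[-0.8 -0.1  0.5 -0.4 -2.  -0.2  0.7 -1.3 -2.4 -2.2  0.9 -0.2  0.7  3.
 -0.2 -1.9 -0.6 -0.4  0.1  0.4 -2.  -0.5  1.3  0.9 -0.   1.5  0.3 -0.6
  0.5 -0.2 -0.4 -0.3 -1.2 -0.1  0.   1.1  1.8  0.1 -0.5 -1.6 -0.6]
```

```bash
cat > pl.py <<'E'
from h import *
import sys
v=np.load('fit.npy'); R=jigframe(0,0,v[2]); c=np.array([v[0],v[1],175-120*s38+v[3]])+R@[v[4],v[5],30]
Rt=np.c_[-R[:,0],R[:,1],-R[:,2]]
def go(xyz,turn90=0):
    T=Rt@Ro.from_euler('z',turn90*np.pi/2).as_matrix()
    print('in pliers',np.round((np.array(bot.get_obs()['tool_pos'])-c)@R,1))
    plan(c+R@np.array(xyz,float),T)
if __name__=='__main__': go([float(a) for a in sys.argv[1:4]],float(sys.argv[4]) if len(sys.argv)>4 else 0)
E
python3 pl.py 57 9.5 45
```

```text
in pliers [103.4  -3.8 170.3]
t 5.2333 tcp [ 385.9 -177.1  247.4] shift(100mm) [0.47  0.133 1.25 ] turn(pi) [-0.0013  0.0013 -0.0036]
```

```bash
python3 -m handwheel '0.47 0.13 0.5 -0.001 0.001 -0.0036 1; 0.47 0.13 1 -0.001 0.001 -0.0036 1; 0.47 0.13 1 -0.001 0.001 -0.0036 1; 0.47 0.13 1 -0.001 0.001 -0.0036 1; 0.47 0.13 1 -0.001 0.001 -0.0036 1; 0.47 0.13 1 -0.001 0.001 -0.0036 1'
python3 pl.py 57 9.5 -17
python3 - <<'E'
from h import *
import pl
p=viewer.capture('wrist'); q=viewer.capture('side')
P=np.array([(0,0,9),(3,15,9),(55,43,9),(116,72,9),(120,-24,8)],float)
for v,n in((p,'w2'),(q,'s2')):
    im=np.ascontiguousarray(v['frame'])
    for a in proj(v,pl.c+P@pl.R.T): cv2.circle(im,tuple(int(k) for k in np.round(a)),1,(0,255,0),-1)
    v['frame']=im
g=np.hstack([cv2.resize(p['frame'][:260,150:410],(390,390)),cv2.resize(q['frame'][160:320,240:400],(390,390))]); cv2.imwrite('pics/c2.png',g[:,:,::-1])
E
```

```text
time: 5.73
tool_pos: [459.4, -133.4, 176.8]
tcp_rot: [2.479, 0.001, 1.537]
contact_force: [1.2, 0.3, 0.8]
grip_width: 91.5
finger_force: 0.0
in pliers [57.2  9.4 70.3]
t 5.7333 tcp [ 459.4 -133.4  176.8] shift(100mm) [0.003 0.002 0.873] turn(pi) [-0.0003  0.0002  0.    ]
```

View pics/c2.png

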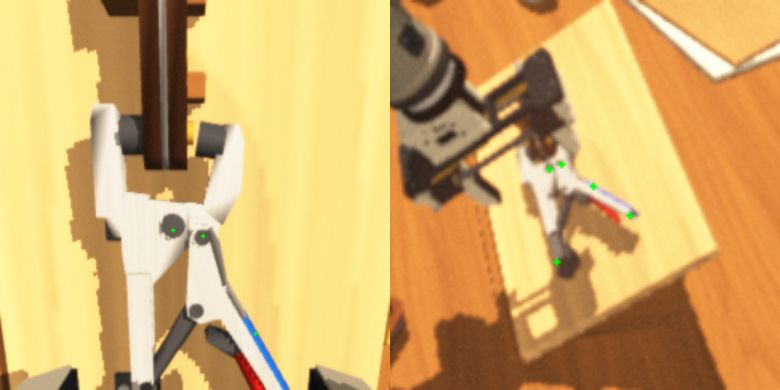

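```bash
python3 -m handwheel '0 0 0.35 0 0 0 1; 0 0 0.65 0 0 0 1; 0 0 0.8 0 0 0 1; 0 0 0.87 0 0 0 1; 0 0 0.87 0 0 0 1'
python3 pl.py 57 1.5 -17
```

```text
time: 6.25
tool_pos: [513.3, -136.2, 107.8]
tcp_rot: [2.479, 0.001, 1.535]
contact_force: [-0.3, 0.3, -0.9]
grip_width: 91.9
finger_force: 0.0
in pliers [ 58.2   9.5 -17.3]
t 6.25 tcp [ 513.3 -136.2  107.8] shift(100mm) [ 0.012 -0.08  -0.003] turn(pi) [-0.0001  0.0006 -0.0005]
```

Now shift down the slope and squeeze.

```bash
python3 -m handwheel '0 -0.04 0 0 0 0 1; 0 -0.08 0 0 0 0 0.5; 0 -0.08 0 0 0 0 0.3; 0 -0.08 0 0 0 0 0.1; 0 -0.08 0 0 0 0 0; 0 -0.08 0 0 0 0 -0.1; 0 -0.08 0 0 0 0 -0.2; 0 -0.08 0 0 0 0 -0.2'; python3 -m handwheel '0 0 0 0 0 0 -0.2; 0 0 0 0 0 0 -0.2; 0 0 0 0 0 0 -0.2; 0 0 0 0 0 0 -0.2'
python3 pl.py 57 1.5 -17
```

```text
time: 6.92
tool_pos: [505.9, -135.6, 103.2]
tcp_rot: [2.48, 0.002, 1.535]
contact_force: [-3.6, -2.2, 8.7]
grip_width: 50.6
finger_force: 28.9
time: 7.25
tool_pos: [505.9, -135.6, 103.2]
tcp_rot: [2.48, 0.001, 1.535]
contact_force: [-5.5, -1.6, 9.9]
grip_width: 50.9
finger_force: 28.9
in pliers [ 57.8   0.8 -16.3]
t 7.25 tcp [ 505.9 -135.6  103.2] shift(100mm) [0.008 0.007 0.007] turn(pi) [-0.0004  0.0008 -0.0004]
```

```bash
python3 -m handwheel '0 0 0 0 0 0 -1; 0 0 0 0 0 0 -1; 0 0 0 0 0 0 0.5; 0 0.02 0 0 0 0 1; 0 0.02 0 0 0 0 1; 0 0.02 0 0 0 0 1; 0 0.02 0 0 0 0 1; 0 0.02 0 0 0 0 1'; python3 -m handwheel '0 0 -0.3 0 0 0 1; 0 0 -0.7 0 0 0 1; 0 0 -1 0 0 0 1; 0 0 -1 0 0 0 1; 0 0 -1 0 0 0 1'
python3 pl.py 107 3.5 80 1;python3 pl.py 107 3.5 80 -1
python3 - <<'E'
from h import *
import pl
p=viewer.capture('wrist'); q=viewer.capture('side')
P=np.array([(0,0,9),(60,26,9),(127,35,9),(107,19,5),(120,-24,8)],float)
for v in(p,q):
    im=np.ascontiguousarray(v['frame'])
    for a in proj(v,pl.c+P@pl.R.T): cv2.circle(im,tuple(int(k) for k in np.round(a)),1,(0,255,0),-1)
    v['frame']=im
g=np.hstack([cv2.resize(p['frame'][:260,150:410],(390,390)),cv2.resize(q['frame'][160:320,240:400],(390,390))]); cv2.imwrite('pics/c3.png',g[:,:,::-1])
print(bot.get_obs()['joint_positions'])
E
```

```text
time: 7.92
tool_pos: [508.0, -135.0, 103.9]
tcp_rot: [2.48, 0.0, 1.536]
contact_force: [0.8, -0.8, -0.0]
grip_width: 86.4
finger_force: 0.0
time: 8.33
tool_pos: [446.2, -133.5, 184.9]
tcp_rot: [2.477, 0.003, 1.536]
contact_force: [0.9, 0.3, 0.7]
grip_width: 92.0
finger_force: 0.0
in pliers [57.7  4.  84.8]
t 8.3333 tcp [ 446.2 -133.5  184.9] shift(100mm) [-0.493 -0.006  0.05 ] turn(pi) [1.400e-03 5.000e-04 5.002e-01]
in pliers [57.7  4.  84.8]
t 8.3333 tcp [ 446.2 -133.5  184.9] shift(100mm) [-0.493 -0.006  0.05 ] turn(pi) [-0.0005  0.0014 -0.4998]
[-0.74066369  0.05263377  2.27567517  1.01061082  0.48993705 -1.5445981 ]
```

View pics/c3.png

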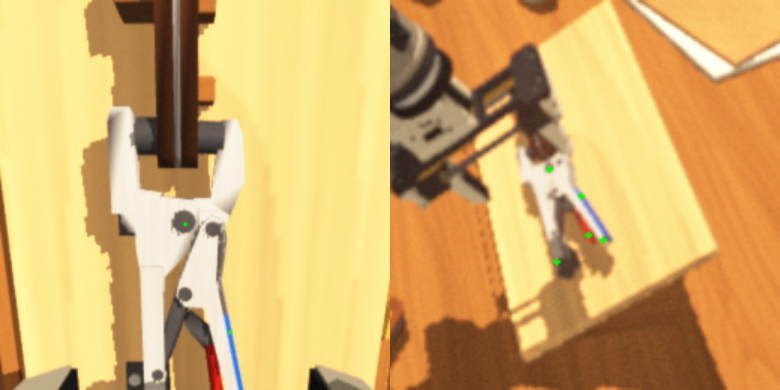

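```bash
python3 -m handwheel '-0.3 0 0 0 0 0.038 -1;-0.49 0 0 0 0 0.077 -1;-0.49 0 0 0 0 0.077 -1'
python3 -c "
from h import *; print(bot.get_obs()['joint_positions'])
p=viewer.capture('wrist'); cv2.imwrite('pics/c4.png',cv2.resize(p['frame'][60:280,170:430],None,fx=3,fy=2.7)[:,:,::-1])"
python3 pl.py 107 3.5 40 1
```

```text
time: 8.68
tool_pos: [446.0, -185.2, 182.3]
tcp_rot: [2.494, -0.15, 1.337]
contact_force: [-0.4, -0.4, 0.2]
grip_width: 76.1
finger_force: 0.0
[-0.86829913  0.10299363  2.21985608  0.99845824  0.57029032 -1.38305347]
in pliers [107.6   2.8  81.8]
t 8.7333 tcp [ 445.4 -183.4  181.8] shift(100mm) [0.008 0.006 0.418] turn(pi) [-1.000e-04  8.000e-04  4.221e-01]
```

View pics/c4.png

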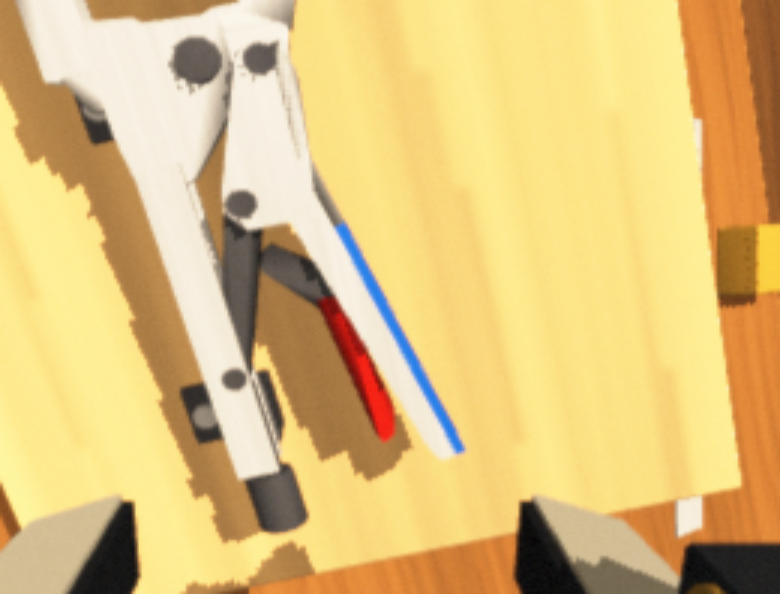

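```bash
python3 -m handwheel '0 0 0 0 0 0.04 -1;0 0 0 0 0 0.08 -1;0 0 0 0 0 0.12 -1;0 0 0 0 0 0.16 -1;0 0 0 0 0 0.2 -1;0 0 0 0 0 0.24 -1;0 0 0 0 0 0.28 -1;0 0 0 0 0 0.28 -1'
python3 pl.py 115 4.5 30 1
```

```text
time: 9.4
tool_pos: [445.1, -180.7, 181.9]
tcp_rot: [2.819, -0.588, 0.511]
contact_force: [0.1, -0.1, -0.1]
grip_width: 19.1
finger_force: 0.0
in pliers [104.9   2.5  82.2]
t 9.4 tcp [ 445.1 -180.7  181.9] shift(100mm) [-0.025  0.1    0.522] turn(pi) [-0.0005  0.0006  0.1419]
```

```bash
python3 -m handwheel '0 0 0 0 0 0.04 -1;0 0.05 0 0 0 0.08 -1;-0.02 0.1 0.1 0 0 0.12 -1;-0.025 0.1 0.3 0 0 0.142 -1;-0.025 0.1 0.5 0 0 0.142 -1;-0.025 0.1 0.52 0 0 0.142 -1;-0.025 0.1 0.52 0 0 0.142 -1'
python3 pl.py 115 4.5 -6 1
python3 - <<'E'
from h import *
import pl
p=viewer.capture('side'); q=viewer.capture('wrist'); print(bot.get_obs()['grip_width'])
g=np.hstack([cv2.resize(q['frame'],(400,300)),cv2.resize(p['frame'][180:300,260:420],(400,300))]); cv2.imwrite('pics/c5.png',g[:,:,::-1])
E
```

```text
time: 9.98
tool_pos: [478.1, -191.9, 141.8]
tcp_rot: [3.139, -0.66, -0.026]
contact_force: [0.6, 0.4, -0.7]
grip_width: 0.5
finger_force: 0.0
in pliers [115.    4.1  30. ]
t 9.9833 tcp [ 478.1 -191.9  141.8] shift(100mm) [0.005 0.001 0.36 ] turn(pi) [-0.0007  0.0012  0.0019]
0.39018855882799774
```

View pics/c5.png

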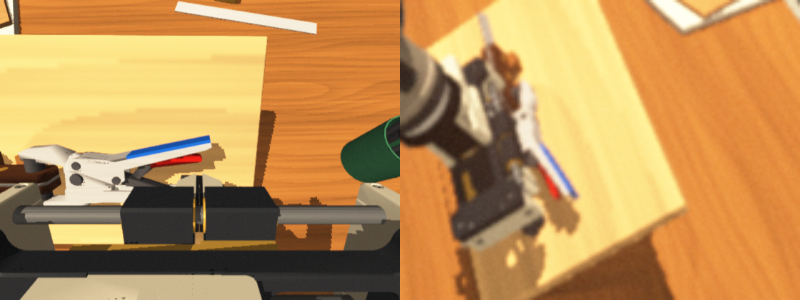

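```bash
python3 -m handwheel '0.005 0 0.1 0 0 0 -1;0.005 0 0.18 0 0 0 -1;0.005 0 0.25 0 0 0 -1;0.005 0 0.25 0 0 0 -1'
python3 -m handwheel '0 0 0.06 0 0 0 -1;0 0 0.11 0 0 0 -1;0 0 0.11 0 0 0 -1'
python3 pl.py 115 4.5 -6 1
```

```text
time: 10.42
tool_pos: [494.0, -193.8, 124.0]
tcp_rot: [3.137, -0.662, -0.028]
contact_force: [-0.4, 0.2, -0.5]
grip_width: 0.2
finger_force: 0.1
time: 10.67
tool_pos: [500.7, -194.1, 115.3]
tcp_rot: [3.138, -0.662, -0.029]
contact_force: [-1.1, -1.2, 0.4]
grip_width: 0.1
finger_force: 0.3
in pliers [116.5   5.7  -4.8]
t 10.6667 tcp [ 500.7 -194.1  115.3] shift(100mm) [-0.012 -0.015  0.012] turn(pi) [0.0004 0.0003 0.001 ]
```

```bash
python3 -m handwheel '0.04 0 0 0 0 0 -1;0.07 0 0 0 0 0 -1;0.1 0 0 0 0 0 -1;0.12 0 0 0 0 0 -1;0.12 0 0 0 0 0 -1'
python3 pl.py 115 4.5 -6 1
python3 - <<'E'
from h import *
q=viewer.capture('wrist'); p=viewer.capture('side')
g=np.hstack([cv2.resize(q['frame'],(400,300)),cv2.resize(p['frame'][180:300,260:420],(400,300))]); cv2.imwrite('pics/c6.png',g[:,:,::-1])
E
```

```text
time: 11.08
tool_pos: [510.8, -194.6, 123.3]
tcp_rot: [3.137, -0.663, -0.029]
contact_force: [-0.1, 0.1, 1.1]
grip_width: 0.6
finger_force: 0.0
in pliers [116.7  18.6  -4.7]
t 11.0833 tcp [ 510.8 -194.6  123.3] shift(100mm) [-0.141 -0.017  0.013] turn(pi) [ 0.0005 -0.0001  0.0011]
```

View pics/c6.png

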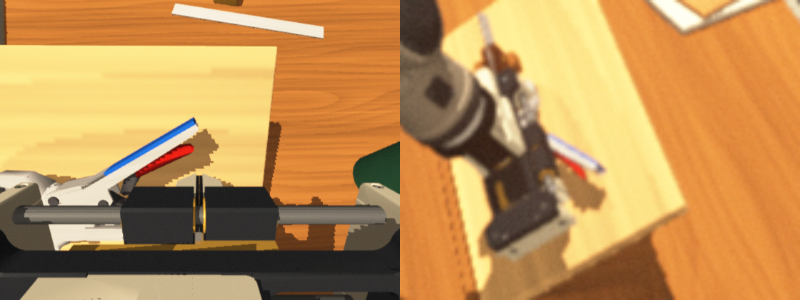

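```bash
python3 -m handwheel '-0.05 0 0 0 0 0 -1;-0.1 0 0 0 0 0 -1;-0.1 0 0 0 0 0 -1;-0.1 0 -0.3 0 0 0 -1;-0.1 0 -0.6 0 0 0 -1;-0.1 0 -1 0 0 0 -1;-0.1 0 -1 0 0 0 -1;-0.1 0 -1 0 0 0 -1'
python3 -m handwheel '-0.3 0 -0.6 0 0 0 -1;-0.6 0 -0.6 0 0 0 -1;-0.6 0 -0.6 0 0 0 -1;-0.6 0 -0.6 0 0 0 -1;-0.6 0 -0.6 0 0 0 -1'
python3 - <<'E'
from h import *
import pl
q=viewer.capture('side'); p=viewer.capture('top')
g=np.hstack([cv2.resize(p['frame'][140:230,230:380],(400,240)),cv2.resize(q['frame'][160:320,240:400],(400,400))[:240] if 0 else cv2.resize(q['frame'][170:290,250:450],(400,240))]); cv2.imwrite('pics/c7.png',g[:,:,::-1])
E
```

```text
time: 11.85
tool_pos: [440.9, -193.0, 197.5]
tcp_rot: [3.133, -0.666, -0.028]
contact_force: [0.5, 0.9, 0.3]
grip_width: 0.7
finger_force: 0.0
time: 12.27
tool_pos: [357.1, -190.0, 205.4]
tcp_rot: [3.14, -0.662, -0.033]
contact_force: [0.7, 1.1, -0.1]
grip_width: 0.4
finger_force: 0.0
```

View pics/c7.png

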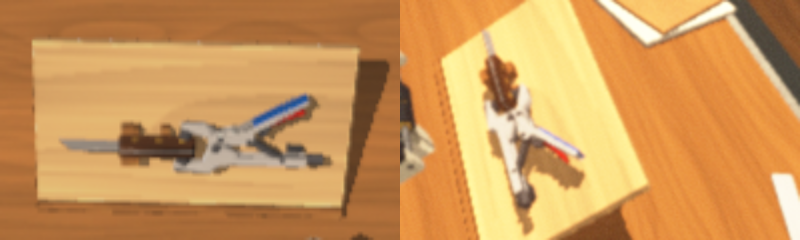

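The pliers are fully open, the knife is in its nest, and the arm is clear.

```bash
python3 -c "
from plant import bot; print(bot.close_job())"
```

```text
the job is handed in; nothing more can be done
None
```

The pliers snapped shut and stayed locked with the fingers off, and the release lever then sprang them fully open. The pictures show the rivet pressed in and the knife still in its nest. I handed the job in at about 12 s; no verdict came back.

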